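# Close up a gable cake carton and hold it level for labelling

### The arm

A 7-joint arm with a two-finger parallel gripper is mounted at the origin on the work surface. World frame = base frame: x ahead of the robot, y to its left, z up, the work surface at z = 0. Lengths are in m, angles in rad, forces in N, time in s.
With the tool pointing down it reaches from about 0.35 to 0.9 m from the base axis. Payload 8.1 kg.
Tool frame: the origin (TCP) lies midway between the tips of the shut fingers; the grasp point (between the pads) lies 19 mm behind it (arm.hold_point_z is the distance from the TCP to the grasp point, in m); z points along the fingers, y is the direction in which the jaws open and shut (so a half turn about z gives the same grasp; the last joint's range is limited). The gripper opens to 92 mm and grips with 3 to 60 N. Pads are 19 mm wide; open, the fingers measure 130 mm over their backs; the gripper's body (75 mm by 190 mm) begins 47 mm behind the grasp point.
Start: joints at [-1.429, 0.434, 0.025, 1.573, -0.012, 1.134, -0.075], TCP at [0.152, 0.606, 0.227] pointing down, gripper open.
Joint ranges: [-2.62, 2.62], [-0.44, 2.09], [-1.27, 1.32], [0.08, 2.57], [-1.32, 4.46], [0.12, 2], [-2.74, 2.74]. Speed limits (rad/s): [2.22, 2.22, 3.01, 3.01, 3.14, 3.14, 3.14].

### API

Orientations are given as a rotation vector (axis times angle).
In Python, from cell import arm gives the robot as it stands.
- The arm moves only by the shell command python3 -m pendant 'ROWS' [FORCE]. ROWS is JSON, a list of rows, each a list of 3 entries, a list of its own where there are three numbers: the shift along the tool's x, y, z in m, then the turn, a rotation vector about the tool's x, y, z in degrees, then the finger opening in m, from 0 to 0.0918. A call has 1 to 10 rows; each row shifts and turns the commanded pose from where the row before left it, along the tool's axes as they then stand; what a row does not reach is not made up. A row lasts 1/8 s, in which the tool goes at most 62.5 mm and 10.7 degrees, less where a joint would pass 70% of its speed; a pose out of reach is approached as far as the arm can. A call with a gripper value outside its range is refused whole. The fingers move at their own pace and stop on an object; FORCE is the grip in N (left out, the last holds). Time passes only in rows, so rows that do not move let the fingers close. It gives the time, the measured TCP pose, the force and the opening at its end, in the units of the state.
- arm.observe(): the state, without advancing time (a new reading comes with each control period).
- arm.get_image(name): name is "side" or "top"; returns (picture, depth): 420x560x3 uint8, red, green, blue; 420x560 float32, m along the optical axis (not along the pixel's ray), 0 where there is no reading.
- arm.camera_params(name): a dict with "fovy" (degrees; the focal length in pixels is half the picture's height over the tangent of half this angle, whatever the lens; pixels are square), "cx", "cy" (the principal point, pixels), "k1" (the pictures are not rectified: a ray, as slopes to the right and down, at radius r is drawn at 1 + k1 r^2 times it, then the intrinsics apply), "rvec" (rotation vector, rad) and "tvec" (3), from world to camera coordinates, as OpenCV has them. Camera axes: x right, y down, z forward; pixel columns grow to the right and rows downward; lengths in m; the calibration is good to about 2 mm. A picture is of the moment at which its call begins. camera_params takes no time and is no camera call.
- arm.sign_off(): hands the job in, once; it reports no verdict.
Trained networks look in the newest picture that a camera, given by its name, has taken for a name from the list of things; names that differ only in an ending like _2 or _b are one class to them, and where a whole thing is asked for, a point or a joint stands for the part that bears it (a point fixed in the world has none). Each returns a list of dicts, best first, with "conf" (0 to 1); they miss things now and then, are a little off and sometimes report something else, mostly with a low value. They report only what shows in the picture. A call takes as long as a camera call. They do not tell look-alikes from the thing itself.
- arm.look_for(camera, label): "rect" ([centre column, centre row, width, height] in pixels, round what is visible of it).
- arm.masks_of(camera, label): "pixels" (420x560 bool, what is visible of it) and "rect" ([centre column, centre row, width, height] in pixels, round what is visible of it).
The state is a dict: "clock": time; "joints": joint angles; "dq": joint speeds; "joint_efforts": joint torques, N m; "position": TCP position; "ee_rot": TCP orientation; "force": force on the tool from outside, world axes, zero at the start; "ft_torque": the same for the moment, N m; "width": opening from 0.0 (shut) to 1.0 (fully open).
Only numpy, scipy, OpenCV 4.12 (cv2) and the standard library are available. Lean on these libraries where they do the work, as an engineer would, in place of code of your own. Each camera call takes 0.05 s, during which the arm holds its last target.

### The job

The little cake is standing in its carry carton with the carton still splayed open. Fold both low end walls upright and swing the two tall sides up until their handle tabs meet over the cake; then take both tabs together as the handle, lift the carton about 10 cm off the table and keep holding it there, steady and level, so that I can run the label strip round underneath. Finish while still holding it in the air; do not touch the cake, do not tip the carton and leave the other things on the table where they are.

Things in the scene. Friction and masses are not known exactly. Their poses are not given: they have to be found in the camera images.
- carton: carry carton of plain brown 4 mm board; this body is its floor, 128 mm along x, 136 mm along y. Origin: centre of its underside; z up, x away from the robot (yaw within 0.4), y left. Panels are creased to it: low end walls at -x (near) and +x (far), tall sides at +y (left) and -y (right). Creases lie 64 mm (ends) and 66 mm (sides) from the centre, 2 mm up. Loose on the table, 0.14 kg empty.
- end_near (a joint): end wall nearest the robot: flat, 126 mm wide (106 mm at its top), 55 mm high from the crease, 4 mm thick. Value in rad: 0 = flat out, 1.57 = upright (stops there). The stiff crease holds it wherever it is left and yields to a fingertip (under 1 N). Starts 0.8 to 1.1.
- end_far (a joint): the same wall at the far (+x) edge. Value in rad: 0 = flat out, 1.57 = upright (stops there). The stiff crease holds it wherever it is left and yields to a fingertip (under 1 N). Starts 0.8 to 1.1.
- side_left (a joint): tall side at +y, one stiff 4 mm piece with set folds, 118 mm long. Upright it is a wall up to 77 mm above the crease, a roof part sloping in at 45 degrees, and an upright handle tab 90 mm long on the carton's middle line, 137 to 189 mm up, with a hand slot at 147 to 163 mm. Value in rad: 0 = flat out, 1.57 = upright (stops there). The stiff crease holds it wherever it is left and yields to a fingertip (under 1 N). 
- side_right (a joint): the mirror-image side at -y; both sides start at 0.75 to 1.1. When both are upright their tabs lie face to face, 8 mm thick together. Value in rad: 0 = flat out, 1.57 = upright (stops there). The stiff crease holds it wherever it is left and yields to a fingertip (under 1 N). 
- tab_left (a point): middle of the solid strip above the hand slot of the left handle tab, 13 mm below the tab's top edge, mid-thickness; when upright it is 178 mm above the carton's underside and 2 mm left of its middle line. Axes when upright: x along the crease, y outward, z up.
- tab_right (a point): the same point on the right handle tab.
- edge_near (a point): middle of the top (free) edge of the near end wall, 55 mm from its crease.
- edge_far (a point): the same point on the far end wall.
- cake: small round white-iced cake, 100 mm across, 56 mm high (65 mm with piped rosettes), on a gold card board 112 mm across; origin under the board's centre. It stands loose on the carton floor, within 4 mm of the middle. 0.22 to 0.42 kg. Must not be touched.
- cake_tub: bystander: square black cake tub with clear dome, 162 mm wide, 83 mm high; origin under its centre.
- board_stack: bystander: stack of round gold cake boards, 150 mm across, 24 mm high; origin under its centre.
- label_roll: bystander: pale yellow roll of label paper standing on end, 90 mm across, 60 mm high; origin under its centre.
- palette_knife: bystander: cranked palette knife with wooden handle lying on the table, 290 mm long, 28 mm high; blade along its +x, origin near the neck.
Not all that is in view belongs to the job. What is shaped like the cake but blue or orange is not meant.

How it is judged:
By the outcome, as a careful person would: the job done as asked, in the order asked, and still so for the second after the job is handed in, while the arm keeps its last pose, push and grip.
It also fails if it takes over 72 s, if anything falls off the work surface, if the arm or the gripper's body presses on something with over 40 N, if the wrist force passes 120 N, or if a joint passes its speed limit or range.

## Working session

There is one attempt and no reset: what is moved stays moved. The work goes in short steps, Python scripts to look and compute and a shell command to move; the robot and the scene stay as the last step left them, time stands still between calls to the robot, and variables do not carry over. Pictures are saved under pics/ and viewed, and the job is handed in when it is done.

```bash
ls; mkdir -p pics; python3 - <<'E'
from cell import arm
import cv2
s=arm.observe()
for k in s: print(k,s[k])
for n in ("side","top"):
    p,d=arm.get_image(n); cv2.imwrite(f"pics/{n}0.png",cv2.cvtColor(p,cv2.COLOR_RGB2BGR)); print(arm.camera_params(n)); 
print(arm.hold_point_z)
E
```

```text
pics
clock 0.0
joints [-1.42856586  0.43522995  0.02494365  1.57407941 -0.01157867  1.13398958
 -0.07509942]
dq [-0.00111741 -0.00183181 -0.00098696  0.00026673  0.0002008  -0.00167369
  0.00030749]
joint_efforts [ 7.59243594e-04 -6.67837071e+01  9.85009186e-01 -3.14467371e+01
 -6.05979329e-02  4.29322617e-02  1.50729156e-04]
position [0.15141865 0.60586436 0.22594714]
ee_rot [-3.83665859e-01 -3.11803393e+00  2.45229814e-03]
force [ 1.4087212  -0.53275161 -1.15387693]
ft_torque [ 0.00173082 -0.00230962 -0.01121274]
width 1.0019881824396772
{'fovy': 49.94990030551118, 'cx': 280.3994044949336, 'cy': 213.81118814404965, 'k1': -0.08610619513814247, 'rvec': array([ 0.08197468, -2.84830312,  1.2475062 ]), 'tvec': array([0.53753897, 0.07858961, 1.26387851])}
{'fovy': 55.41422604743312, 'cx': 280.22502871158997, 'cy': 209.1479214620612, 'k1': -0.06958923305965381, 'rvec': array([ 2.17078595, -2.17324002,  0.12966611]), 'tvec': array([-9.06857137e-04,  5.41008915e-01,  1.22572690e+00])}
0.0188
```

View pics/side0.png

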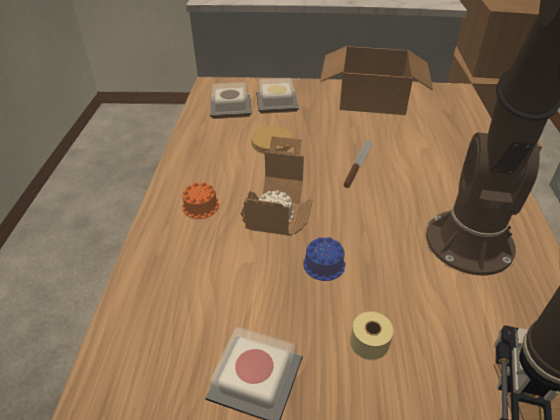

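View pics/top0.png

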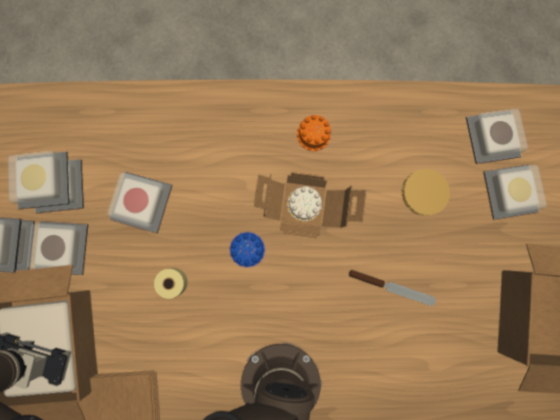

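```bash
cat > h.py <<'E'
from cell import arm
import numpy as np, cv2
from scipy.spatial.transform import Rotation as R
def K(n):
    p=arm.camera_params(n); f=210/np.tan(np.radians(p['fovy']/2))
    return np.array([[f,0,p['cx']],[0,f,p['cy']],[0,0,1]]),np.array([p['k1'],0,0,0.]),R.from_rotvec(p['rvec']).as_matrix(),np.array(p['tvec'])
def cloud(n,d):
    k,c,Rm,t=K(n)
    v,u=np.mgrid[0:420,0:560]
    pts=np.stack([u,v],-1).reshape(-1,1,2).astype(float)
    xy=cv2.undistortPoints(pts,k,c).reshape(-1,2)
    z=d.reshape(-1,1).astype(float)
    P=np.hstack([xy*z,z])
    return ((P-t)@Rm).reshape(420,560,3)
def proj(n,P):
    k,c,Rm,t=K(n)
    return cv2.projectPoints(np.asarray(P,float).reshape(-1,1,3),R.from_matrix(Rm).as_rotvec(),t,k,c)[0].reshape(-1,2)
def snap(name,tag,box=None,scale=1):
    p,d=arm.get_image(name)
    np.savez(f'pics/{name}{tag}.npz',p=p,d=d)
    im=cv2.cvtColor(p,cv2.COLOR_RGB2BGR)
    if box: im=im[box[1]:box[3],box[0]:box[2]]
    if scale!=1: im=cv2.resize(im,None,fx=scale,fy=scale,interpolation=cv2.INTER_CUBIC)
    cv2.imwrite(f'pics/{name}{tag}.png',im)
    return p,d
E
python3 - <<'E'
from h import *
p,d=snap('top','1',(240,110,380,250),4)
X=cloud('top',d)
p2,d2=snap('side','1',(170,120,370,300),4)
for n in ('top','side'):
    for l in ('carton','cake','side_left','side_right','end_near','end_far','tab_left','tab_right','board_stack','cake_tub','label_roll','palette_knife'):
        r=arm.look_for(n,l); print(n,l,[(np.round(q['rect'],0).tolist(),round(q['conf'],2)) for q in r][:4])
for u,v in [(305,203),(428,191),(248,249),(314,131),(169,283),(330,185),(150,200),(410,290)]:
    print(u,v,X[v,u].round(3))
print(arm.observe()['clock'])
E
```

```text
top carton [([308.0, 206.0, 111.0, 69.0], 0.88), ([270.0, 199.0, 32.0, 45.0], 0.65), ([306.0, 180.0, 40.0, 15.0], 0.65)]
top cake [([305.0, 205.0, 40.0, 36.0], 0.98), ([314.0, 133.0, 30.0, 35.0], 0.93), ([249.0, 249.0, 34.0, 34.0], 0.63), ([172.0, 282.0, 32.0, 31.0], 0.6)]
top side_left []
top side_right [([341.0, 207.0, 41.0, 38.0], 0.7)]
top end_near [([300.0, 230.0, 41.0, 18.0], 0.82), ([270.0, 197.0, 30.0, 46.0], 0.19)]
top end_far [([305.0, 181.0, 43.0, 15.0], 0.82)]
top tab_left [([268.0, 196.0, 33.0, 44.0], 0.8)]
top tab_right [([345.0, 207.0, 43.0, 38.0], 0.71)]
top board_stack [([426.0, 192.0, 48.0, 48.0], 0.68)]
top cake_tub [([139.0, 204.0, 64.0, 56.0], 0.65)]
top label_roll [([170.0, 284.0, 35.0, 30.0], 0.73)]
top palette_knife [([392.0, 286.0, 93.0, 41.0], 0.94)]
side carton [([278.0, 186.0, 72.0, 99.0], 0.79)]
side cake [([200.0, 202.0, 40.0, 32.0], 0.93), ([277.0, 207.0, 37.0, 28.0], 0.63), ([325.0, 259.0, 38.0, 40.0], 0.55), ([247.0, 206.0, 14.0, 28.0], 0.24)]
side side_left [([266.0, 215.0, 51.0, 32.0], 0.85)]
side side_right [([283.0, 171.0, 44.0, 66.0], 0.57)]
side end_near [([304.0, 216.0, 13.0, 34.0], 0.63)]
side end_far [([248.0, 207.0, 20.0, 26.0], 0.57)]
side tab_left [([268.0, 217.0, 50.0, 40.0], 0.96)]
side tab_right [([282.0, 170.0, 45.0, 67.0], 0.66)]
side board_stack [([271.0, 140.0, 44.0, 28.0], 0.65), ([277.0, 186.0, 73.0, 98.0], 0.56)]
side cake_tub [([253.0, 375.0, 97.0, 87.0], 0.75)]
side label_roll [([370.0, 335.0, 43.0, 46.0], 0.69)]
side palette_knife [([358.0, 163.0, 30.0, 46.0], 0.68), ([277.0, 208.0, 35.0, 27.0], 0.3), ([303.0, 216.0, 22.0, 31.0], 0.23)]
305 203 [ 0.557 -0.077  0.058]
428 191 [ 0.6   -0.476  0.024]
248 249 [0.416 0.097 0.057]
314 131 [ 0.786 -0.108  0.054]
169 283 [0.314 0.335 0.059]
330 185 [ 0.623 -0.164 -0.003]
150 200 [0.563 0.393 0.082]
410 290 [ 0.285 -0.413  0.006]
1.4
```

View pics/top1.png

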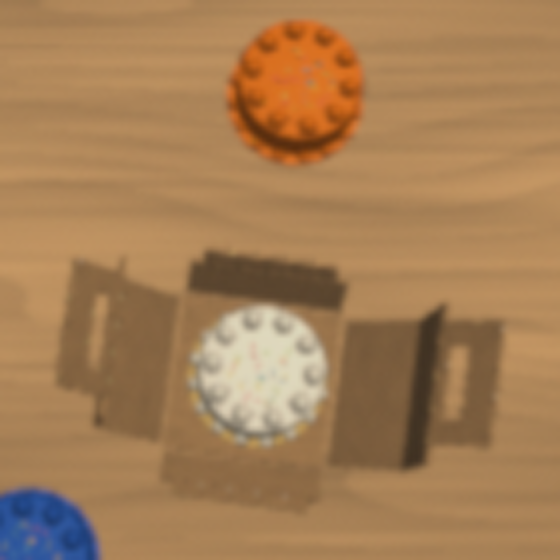

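View pics/side1.png

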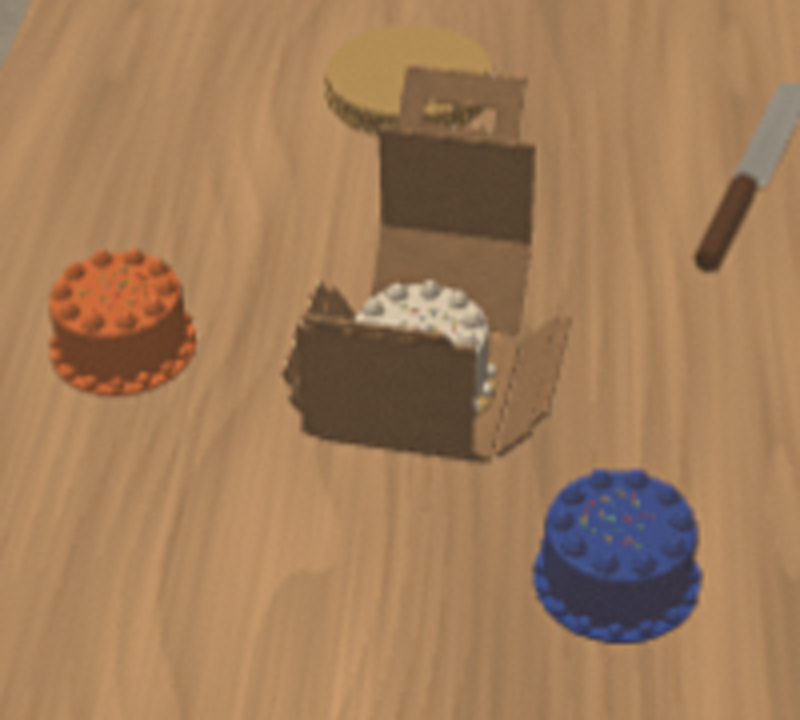

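```bash
cat > fit.py <<'E'
from h import *
from scipy.optimize import least_squares
def rects(q):
    # carton frame: list of (p0,u(unit),Lu,v(unit),half v)
    en,ef,sl,sr=q; out=[]
    for s,a in ((-1,en),(1,ef)):
        out.append((np.array([s*.064,0,.002]),np.array([s*np.cos(a),0,np.sin(a)]),.055,np.array([0,1.,0]),.058))
    for s,a in ((1,sl),(-1,sr)):
        t=np.pi/2-a
        def rot(y,z): # rel crease, y outward
            return y*np.cos(t)+z*np.sin(t), -y*np.sin(t)+z*np.cos(t)
        prof=[(0,0),(0,.077),(-.064,.137),(-.064,.189)]
        P=[np.array([0,s*(.066+rot(*p)[0]),.002+rot(*p)[1]]) for p in prof]
        for i,h in ((0,.059),(1,.059),(2,.045)):
            dd=P[i+1]-P[i]; L=np.linalg.norm(dd); out.append((P[i],dd/L,L,np.array([1.,0,0]),h))
    return out
def dist(P,q):
    D=[]
    for p0,u,L,v,h in rects(q):
        r=P-p0; a=r@u; b=r@v
        a2=np.clip(a,0,L); b2=np.clip(b,-h,h)
        D.append(np.linalg.norm(r-a2[:,None]*u-b2[:,None]*v,axis=1))
    return np.array(D)
def tocart(P,x,y,z,yaw): 
    c,s=np.cos(yaw),np.sin(yaw); Q=P-np.array([x,y,z]); return np.stack([c*Q[:,0]+s*Q[:,1],-s*Q[:,0]+c*Q[:,1],Q[:,2]],1)
def fit(clouds,x0,fixz=True,rad=.2,mask=None):
    out=[]
    for n,X in clouds:
        P=X.reshape(-1,3); 
        c=tocart(P,x0[0],x0[1],0,x0[2])
        k=(P[:,2]>.012)&(P[:,2]<.215)&(np.hypot(c[:,0],c[:,1])<rad)
        k&=~((np.hypot(c[:,0],c[:,1])<.064)&(c[:,2]<.072))
        for bx,by in ((.412,.095),(.78,-.106)): k&=np.hypot(P[:,0]-bx,P[:,1]-by)>.07
        if mask: k&=mask(P)
        out.append(P[k])
    P=np.vstack(out)
    def f(p):
        C=tocart(P,p[0],p[1],0,p[2]); d=dist(C,p[3:]).min(0)
        return np.clip(np.maximum(d-.002,0)+.0*d,0,.03)
    r=least_squares(f,x0,loss='soft_l1',f_scale=.003,x_scale=[.01,.01,.05,.05,.05,.05,.05])
    return r,P,f(r.x)
E
python3 - <<'E'
from fit import *
cl=[(n,cloud(n,np.load(f'pics/{n}1.npz')['d'])) for n in('top','side')]
for sub in (cl,cl[:1],cl[1:]):
    r,P,e=fit(sub,[.55,-.08,-.1,.95,.95,.95,.95]); print(r.x.round(4),len(P),np.sqrt((e**2).mean()).round(4))
# floor edges/cake check
p=np.load('pics/top1.npz')['p']; X=cl[0][1]
m=(p.min(2)>150)&(np.hypot(X[...,0]-.55,X[...,1]+.08)<.07)&(X[...,2]>.045); print('cake',X[m].min(0),X[m].max(0),X[m].mean(0))
print(R.from_rotvec(arm.observe()['ee_rot']).as_matrix().round(3))
E
```

```text
[ 0.5572 -0.0721 -0.1447  0.9079  1.063   0.8503  0.7526] 6533 0.0014
[ 0.5566 -0.0747 -0.1436  0.9083  1.061   0.8557  0.7619] 2859 0.001
[ 0.5576 -0.0713 -0.1459  0.9039  1.0674  0.8398  0.7505] 3674 0.0012
cake [ 0.51626011 -0.1240271   0.05254391] [ 0.60711023 -0.03403292  0.07401147] [ 0.56084509 -0.07852249  0.06028639]
[[-0.97   0.242  0.   ]
 [ 0.242  0.97   0.   ]
 [-0.     0.    -1.   ]]
```

```bash
cat > st.py <<'E'
from h import *
import sys,json
# target in carton frame (mm): python3 st.py x y z -> needed tool shift
C=json.load(open('c.json'))
s=arm.observe(); Rt=R.from_rotvec(s['ee_rot']).as_matrix(); p=np.array(s['position'])
Rc=R.from_euler('z',C[2]).as_matrix(); pc=Rc.T@(p-np.array([C[0],C[1],0]))
want=Rc@np.diag([-1,1,-1.])
er=R.from_matrix(Rt.T@want).as_rotvec(degrees=True)
print('t',round(s['clock'],2),'TCP carton mm',(pc*1e3).round(1),'turn deg',er.round(2),'F carton',(Rc.T@np.array(s['force'])).round(1),'w',round(s['width'],3))
if len(sys.argv)>3:
    t=np.array([float(a) for a in sys.argv[1:4]])/1e3
    print('shift tool mm',(Rt.T@Rc@(t-pc)*1e3).round(1))
E
echo '[0.557,-0.073,-0.1445]' > c.json; python3 st.py -130 -7 227
python3 -m pendant '[[[0,0,0],[0,0,-5.7],0],[[-0.026,-0.044,0],[0,0,0],0],[[-0.026,-0.044,0],[0,0,0],0],[[-0.026,-0.044,0],[0,0,0],0],[[-0.026,-0.044,0],[0,0,0],0],[[-0.026,-0.044,0],[0,0,0],0],[[-0.026,-0.044,0],[0,0,0],0],[[-0.026,-0.044,0],[0,0,0],0]]' 10
python3 st.py -130 -7 227
```

```text
t 1.4 TCP carton mm [-499.1  613.9  226.7] turn deg [ 0.    0.   -5.75] F carton [-0.5 -0.3 -0.7] w 1.001
shift tool mm [-4.295e+02 -5.808e+02 -3.000e-01]
clock: 2.4
position: [0.2875, 0.2738, 0.227]
ee_rot: [0.228, 3.133, 0.001]
force: [0.8, 0.3, 0.2]
width: 0.177
t 2.4 TCP carton mm [-316.6  304.3  227. ] turn deg [ 0.05  0.02 -0.05] F carton [0.8 0.4 0.2] w 0.177
shift tool mm [-1.869e+02 -3.112e+02 -2.000e-01]
```

```bash
python3 -m pendant '[[[-0.0267,-0.0445,0],[0,0,0],0],[[-0.0267,-0.0445,0],[0,0,0],0],[[-0.0267,-0.0445,0],[0,0,0],0],[[-0.0267,-0.0445,0],[0,0,0],0],[[-0.0267,-0.0445,0],[0,0,0],0],[[-0.0267,-0.0445,0],[0,0,0],0],[[-0.0267,-0.0445,0],[0,0,0],0],[[0,0,0.05],[0,0,0],0],[[0,0,0.05],[0,0,0],0]]'
python3 st.py -130 -7 32; python3 - <<'E'
from h import *
snap('side','2',(170,60,370,240),4)
E
```

```text
clock: 3.52
position: [0.4277, -0.0607, 0.1261]
ee_rot: [0.23, 3.13, 0.0]
force: [-0.0, 1.1, -0.0]
width: 0.004
t 3.52 TCP carton mm [-129.7   -6.4  126.1] turn deg [ 0.02  0.16 -0.12] F carton [-0.2  1.1 -0. ] w 0.004
shift tool mm [ 0.5 -0.6 94.1]
```

View pics/side2.png

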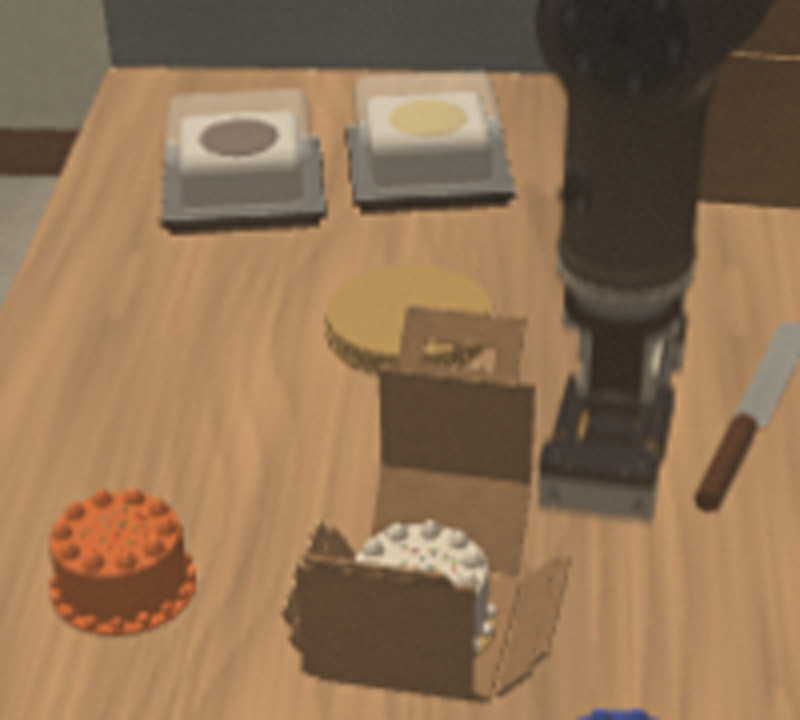

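```bash
python3 - <<'E'
from h import *
s=arm.observe(); p=np.array(s['position']); 
for z in (0,.02,.066): print(((proj('side',p+[0,0,z])[0]-[170,60])*4).round())
d=np.load('pics/side2.npz')['d']; X=cloud('side',d); Rc=R.from_euler('z',-.1445).as_matrix()
Y=(X.reshape(-1,3)-p)@Rc*1e3
for a,b in ((-10,5),(5,20),(20,40),(40,60),(60,80),(80,110)):
    m=(abs(Y[:,0])<150)&(abs(Y[:,1])<130)&(Y[:,2]>a)&(Y[:,2]<b)&(Y[:,0]<40)
    if m.sum(): print(a,b,m.sum(),Y[m].min(0).round(),Y[m].max(0).round())
E
```

```text
[611. 520.]
[613. 497.]
[616. 443.]
60 80 87 [-34. -84.  70.] [38. 91. 80.]
80 110 511 [-35. -81.  80.] [ 40.  98. 110.]
```

```bash
python3 - <<'E'
from h import *
s=arm.observe(); p=np.array(s['position']); 
d=np.load('pics/side2.npz')['d']; X=cloud('side',d); Rc=R.from_euler('z',-.1445).as_matrix()
for v in range(164,194,3):
    print(v,[ (((X[v,u]-p)@Rc*1e3).round().tolist() if d[v,u]>0 else 0) for u in (308,316,323,330)])
pp=np.load('pics/side2.npz')['p']; cv2.imwrite('pics/side2z.png',cv2.cvtColor(cv2.resize(pp[130:200,290:360],None,fx=8,fy=8,interpolation=cv2.INTER_CUBIC),cv2.COLOR_RGB2BGR))
E
```

```text
164 [[82.0, -278.0, -124.0], [20.0, 23.0, 102.0], [2.0, 22.0, 104.0], [-17.0, 33.0, 115.0]]
167 [[79.0, -258.0, -121.0], [18.0, 36.0, 102.0], [2.0, 19.0, 93.0], [-18.0, 47.0, 116.0]]
170 [[34.0, 68.0, 114.0], [19.0, 30.0, 88.0], [0.0, 28.0, 90.0], [-20.0, 56.0, 113.0]]
173 [[33.0, 77.0, 112.0], [13.0, 75.0, 113.0], [-4.0, 71.0, 113.0], [-21.0, 72.0, 116.0]]
176 [[30.0, 93.0, 115.0], [11.0, 88.0, 114.0], [-6.0, 82.0, 112.0], [-23.0, 82.0, 115.0]]
179 [[30.0, 94.0, 106.0], [10.0, 96.0, 111.0], [-7.0, 96.0, 114.0], [-24.0, 92.0, 113.0]]
182 [[29.0, 94.0, 97.0], [10.0, 94.0, 100.0], [-8.0, 94.0, 103.0], [-25.0, 94.0, 105.0]]
185 [[30.0, 86.0, 81.0], [10.0, 86.0, 84.0], [-8.0, 86.0, 87.0], [-25.0, 94.0, 96.0]]
188 [[30.0, 84.0, 70.0], [10.0, 84.0, 73.0], [-8.0, 89.0, 80.0], [-26.0, 91.0, 85.0]]
191 [[58.0, -128.0, -118.0], [33.0, -135.0, -120.0], [12.0, -139.0, -120.0], [-10.0, -145.0, -120.0]]
```

View pics/side2z.png

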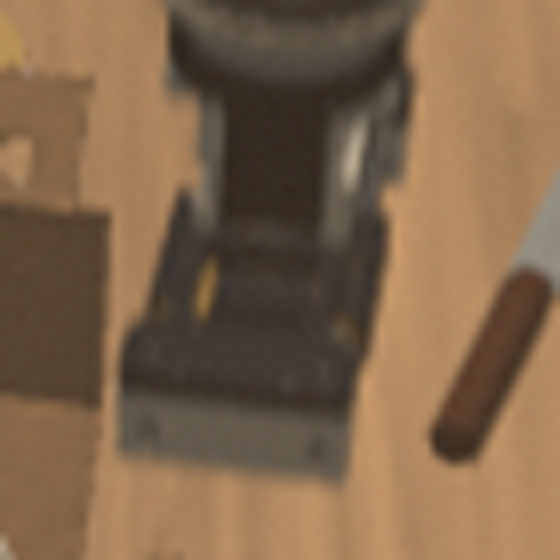

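```bash
python3 -m pendant '[[[0,0,0.048],[0,0,0],0],[[0,0,0.046],[0,0,0],0],[[-0.012,0,0],[0,0,0],0],[[-0.01,0,0],[0,0,0],0],[[-0.008,0,0],[0,0,0],0],[[-0.008,0,0],[0,0,0],0],[[-0.007,0,0],[0,0,0],0],[[-0.004,0,0],[0,0,0],0],[[-0.003,0,0],[0,0,0],0]]'
python3 st.py -76 -7 32; python3 - <<'E'
from h import *
snap('side','3',(210,130,350,250),5)
snap('top','3',(240,140,380,260),5)
E
```

```text
clock: 4.7
position: [0.4783, -0.0676, 0.0327]
ee_rot: [-0.228, -3.133, -0.0]
force: [-0.6, -0.3, -0.1]
width: 0.005
t 4.7 TCP carton mm [-78.7  -6.   32.7] turn deg [ 0.   -0.01 -0.05] F carton [-0.5 -0.4 -0.1] w 0.005
shift tool mm [-2.7 -1.   0.7]
```

View pics/side3.png

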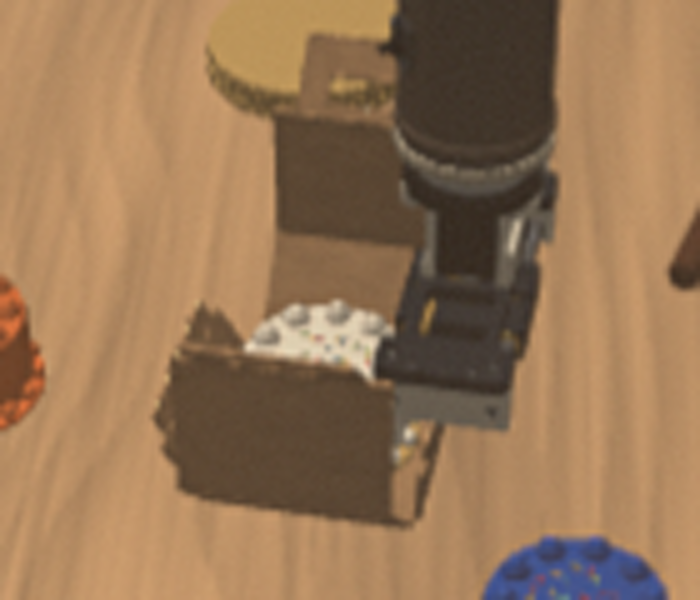

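View pics/top3.png

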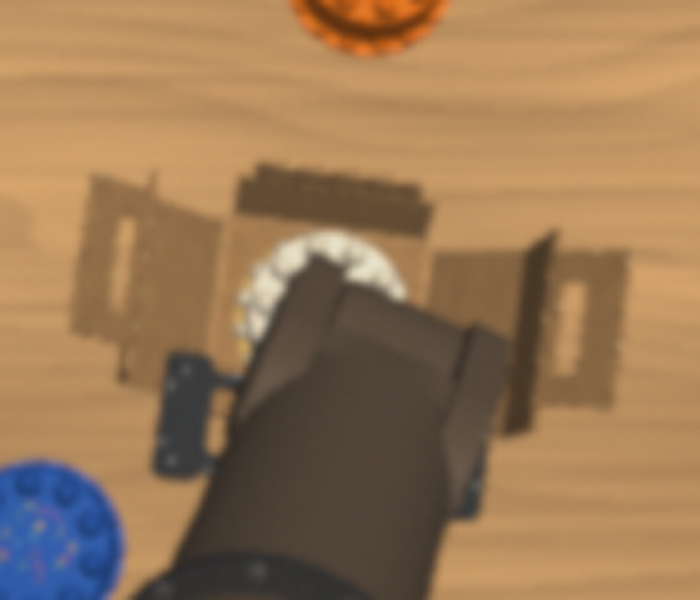

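```bash
python3 -m pendant '[[[-0.0015,0,0],[0,0,0],0],[[-0.0015,0,0],[0,0,0],0],[[0,0,0],[0,0,0],0]]'
python3 st.py -76 -7 32; python3 - <<'E'
from fit import *
snap('side','4',(210,130,350,250),5)
d=np.load('pics/side4.npz')['d']; X=cloud('side',d)
r,P,e=fit([('side',X)],[.557,-.073,-.1445,1.4,1.063,.85,.75],mask=lambda P:(P[:,2]<.085)|(P[:,0]>.53)); print(r.x.round(4),len(P),np.sqrt((e**2).mean()).round(4))
C=tocart(X.reshape(-1,3),.557,-.073,0,-.1445)*1e3
m=(C[:,0]>-110)&(C[:,0]<-55)&(abs(C[:,1])<63)&(C[:,2]>6)&(C[:,2]<66)
Q=C[m];print(m.sum())
for y in range(-60,64,10):
    q=Q[abs(Q[:,1]-y)<5]; 
    if len(q): print(y,len(q),q[np.argsort(q[:,2])][[0,len(q)//2,-1]].round().tolist())
E
```

```text
clock: 5.18
position: [0.4808, -0.068, 0.0326]
ee_rot: [-0.228, -3.133, -0.0]
force: [-0.9, 0.3, 0.6]
width: 0.003
t 5.17 TCP carton mm [-76.1  -6.   32.6] turn deg [ 0.01 -0.04 -0.05] F carton [-0.9  0.1  0.6] w 0.003
shift tool mm [-0.1 -1.   0.6]
[ 0.5572 -0.0709 -0.1434  1.567   1.0533  0.8423  0.7508] 2578 0.0012
60
-10 1 [[-66.0, -8.0, 13.0], [-66.0, -8.0, 13.0], [-66.0, -8.0, 13.0]]
0 1 [[-67.0, -3.0, 13.0], [-67.0, -3.0, 13.0], [-67.0, -3.0, 13.0]]
10 6 [[-66.0, 8.0, 7.0], [-66.0, 9.0, 19.0], [-66.0, 14.0, 32.0]]
20 3 [[-66.0, 23.0, 9.0], [-66.0, 24.0, 18.0], [-65.0, 22.0, 20.0]]
30 8 [[-66.0, 25.0, 7.0], [-66.0, 27.0, 37.0], [-66.0, 28.0, 49.0]]
40 13 [[-66.0, 43.0, 11.0], [-66.0, 44.0, 41.0], [-65.0, 43.0, 58.0]]
50 10 [[-55.0, 48.0, 6.0], [-64.0, 52.0, 51.0], [-64.0, 50.0, 61.0]]
60 18 [[-64.0, 63.0, 6.0], [-66.0, 61.0, 29.0], [-66.0, 59.0, 54.0]]
```

View pics/side4.png

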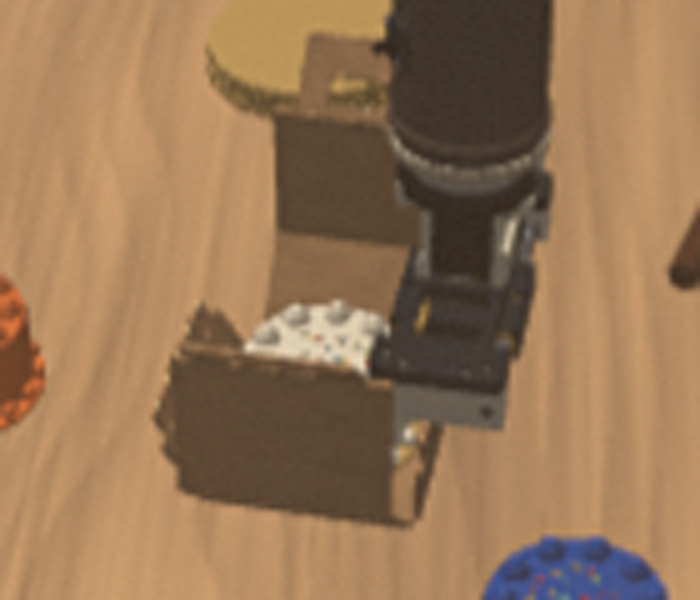

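```bash
python3 -m pendant '[[[0.02,0,0],[0,0,0],0],[[0,0,-0.06],[0,0,0],0],[[0,0,-0.06],[0,0,0],0],[[-0.055,0,0],[0,0,0],0],[[-0.055,0,0],[0,0,0],0],[[-0.055,0,0],[0,0,0],0],[[-0.049,0,0],[0,0,0],0],[[0,0,0.04],[0,0,0],0]]'
python3 st.py 118 -7 32
E=1; python3 - <<'E'
from h import *
snap('side','5',(210,90,350,210),5)
E
```

```text
clock: 6.22
position: [0.6789, -0.0972, 0.1145]
ee_rot: [0.226, 3.125, -0.002]
force: [-1.0, 0.1, -0.7]
width: 0.004
t 6.22 TCP carton mm [124.1  -6.3 114.5] turn deg [-0.04  0.49  0.01] F carton [-1.  -0.  -0.7] w 0.004
shift tool mm [ 6.8 -0.6 82.5]
```

View pics/side5.png

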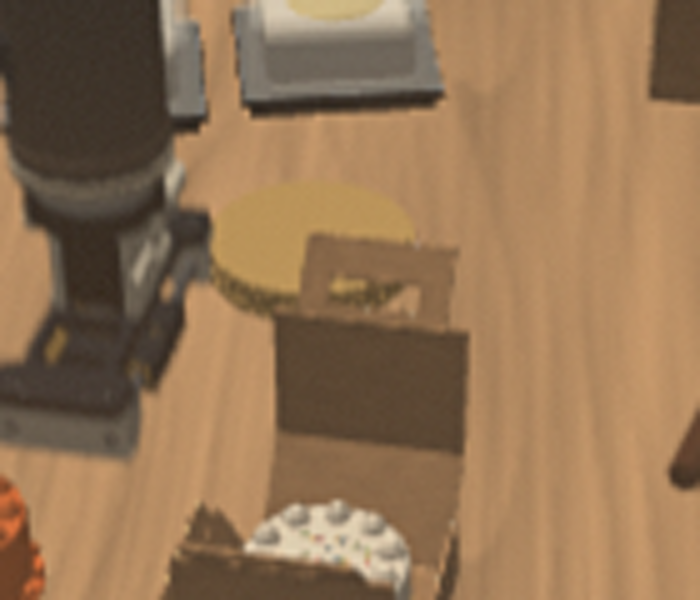

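```bash
python3 -m pendant '[[[0,0,0.042],[0,0,0],0],[[0,0,0.04],[0,0,0],0],[[0.012,0,0],[0,0,0],0],[[0.01,0,0],[0,0,0],0],[[0.008,0,0],[0,0,0],0],[[0.007,0,0],[0,0,0],0],[[0.004,0,0],[0,0,0],0],[[0.003,0,0],[0,0,0],0],[[0,0,0],[0,0,0],0]]'
python3 st.py 76 -7 32; python3 - <<'E'
from fit import *
snap('side','6',(210,130,350,250),5)
d=np.load('pics/side6.npz')['d']; X=cloud('side',d)
r,P,e=fit([('side',X)],[.557,-.073,-.1445,1.5,1.4,.85,.75],mask=lambda P:(P[:,2]<.085)|(P[:,0]<.58)); print(r.x.round(4),len(P),np.sqrt((e**2).mean()).round(4))
E
```

```text
clock: 7.4
position: [0.6307, -0.0899, 0.0314]
ee_rot: [0.228, 3.131, -0.0]
force: [4.4, -1.1, 3.1]
width: 0.008
t 7.4 TCP carton mm [75.4 -6.2 31.4] turn deg [-0.    0.13 -0.05] F carton [ 4.5 -0.5  3.1] w 0.008
shift tool mm [-0.6 -0.8 -0.6]
[ 0.5532 -0.0704 -0.1436  1.5993  3.5447  0.8415  0.7507] 2898 0.0025
```

View pics/side6.png

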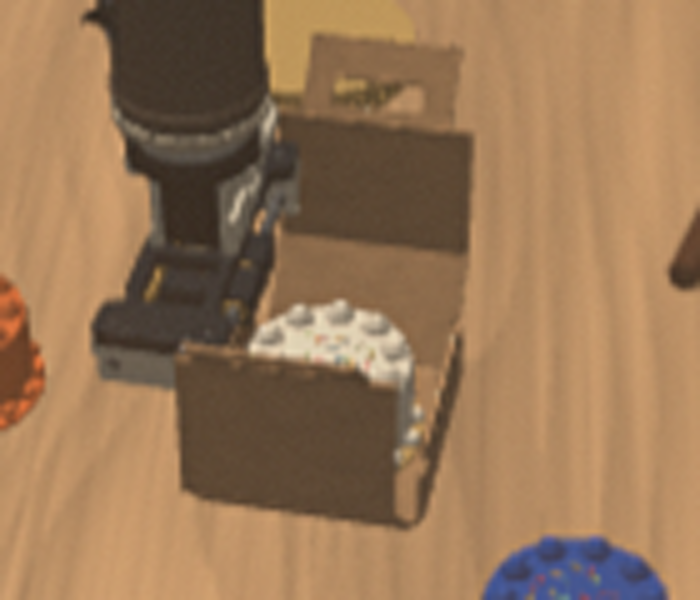

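```bash
python3 -m pendant '[[[-0.022,0,0],[0,0,0],0],[[0,0,-0.043],[0,0,0],0],[[0,0,-0.043],[0,0,0],0],[[0,0,-0.043],[0,0,0],0],[[0,0.05,0],[0,0,0],0],[[0,0.05,0],[0,0,0],0],[[0,0.05,0],[0,0,0],0],[[0,0.05,0],[0,0,0],0],[[0,0,0],[0,0,0],0]]'
python3 st.py 0 195 158; python3 - <<'E'
from fit import *
snap('side','7',(210,130,350,250),5);snap('top','7',(240,140,380,260),5)
cl=[(n,cloud(n,np.load(f'pics/{n}7.npz')['d'])) for n in ('side','top')]
for c in ([cl[0]],[cl[1]],cl):
  r,P,e=fit(c,[.557,-.073,-.1445,1.5,1.5,.85,.75],mask=lambda P:(P[:,2]<.085)|(P[:,1]<-.08)); print(r.x.round(4),len(P),np.sqrt((e**2).mean()).round(4))
E
```

```text
clock: 8.57
position: [0.6791, 0.1117, 0.158]
ee_rot: [-0.216, -3.13, -0.003]
force: [-0.1, -0.2, 0.0]
width: 0.001
t 8.57 TCP carton mm [ 94.2 200.3 158. ] turn deg [ 0.11 -0.22  0.4 ] F carton [-0.1 -0.2  0. ] w 0.001
shift tool mm [94.3 -4.7  0.3]
[ 0.554  -0.0705 -0.1435  1.5829  1.5654  0.8477  0.7502] 2457 0.0015
[ 0.5547 -0.0732 -0.1442  1.5665  1.5867  0.8953  0.7559] 1936 0.0019
[ 0.5544 -0.0716 -0.1438  1.573   1.5763  0.8679  0.7539] 4393 0.0018
```

View pics/side7.png

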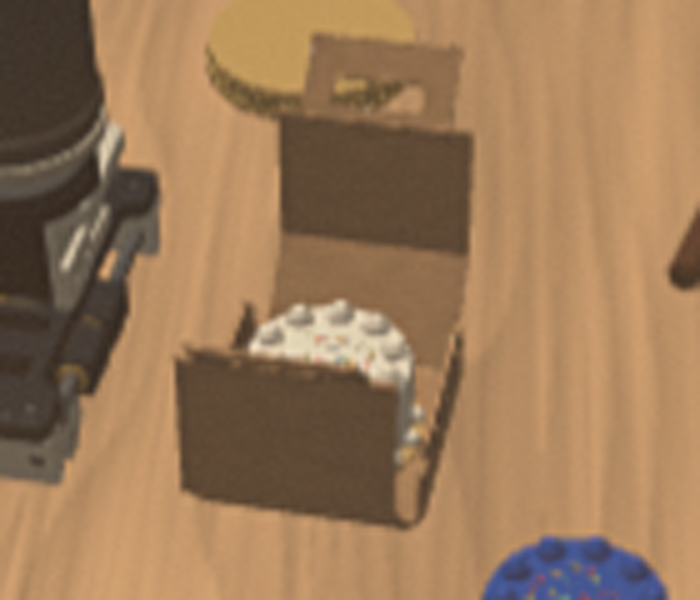

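View pics/top7.png

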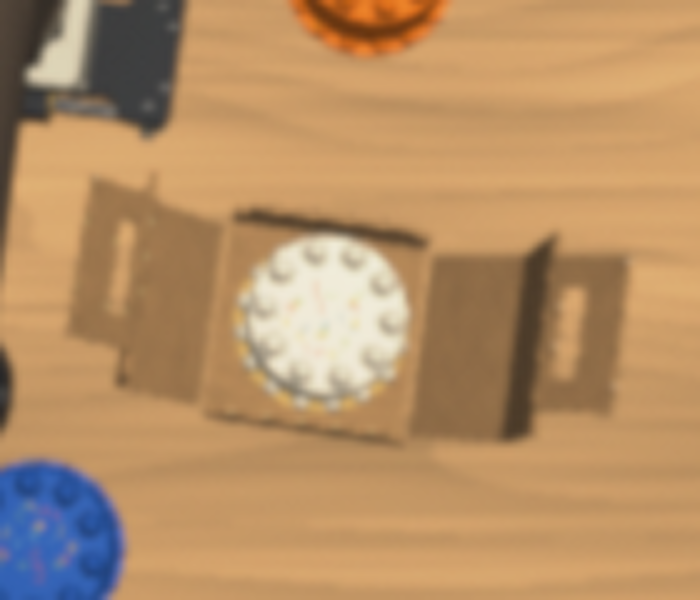

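```bash
echo '[0.5545,-0.072,-0.144]' > c.json; python3 -m pendant '[[[0.047,0,0],[0,0,0.4],0],[[0.049,-0.005,0],[0,0,0],0],[[0,-0.015,0],[0,0,0],0],[[0,-0.015,0],[0,0,0],0],[[0,-0.015,0],[0,0,0],0],[[0,-0.015,0],[0,0,0],0],[[0,-0.015,0],[0,0,0],0],[[0,-0.015,0],[0,0,0],0]]'
python3 st.py 0 26 158; python3 - <<'E'
from fit import *
snap('side','8',(210,130,350,250),5)
E
```

```text
clock: 9.68
position: [0.5709, 0.0241, 0.1596]
ee_rot: [-0.24, -3.132, 0.0]
force: [-0.3, -0.1, 0.2]
width: 0.006
t 9.68 TCP carton mm [  2.4  97.5 159.6] turn deg [-0.01 -0.01 -0.5 ] F carton [-0.3 -0.2  0.2] w 0.006
shift tool mm [  1.8 -71.5   1.6]
```

View pics/side8.png

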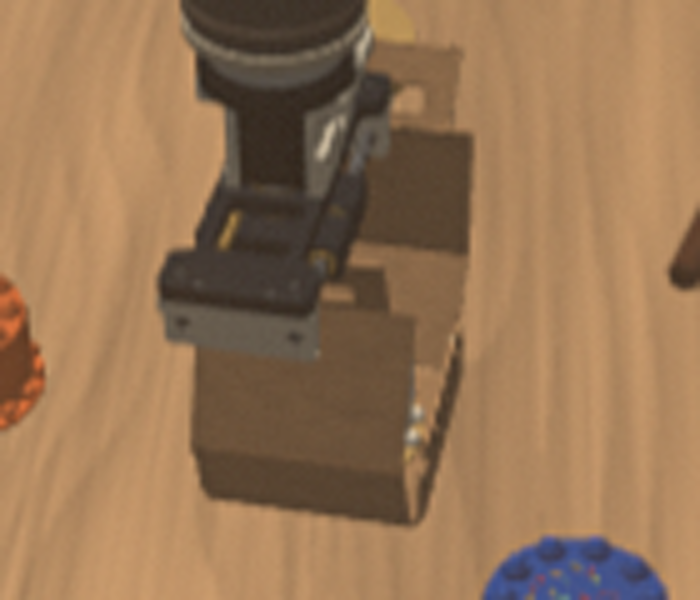

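```bash
python3 -m pendant '[[[0,-0.015,0],[0,0,-0.5],0],[[0,-0.015,0],[0,0,0],0],[[0,-0.013,0],[0,0,0],0],[[0,-0.011,0],[0,0,0],0],[[0,-0.008,0],[0,0,0],0],[[0,-0.005,0],[0,0,0],0],[[0,-0.003,0],[0,0,0],0],[[0,0,0],[0,0,0],0]]'
python3 st.py 0 24 158; python3 - <<'E'
from fit import *
snap('side','9',(210,130,350,250),5)
snap('top','9',(240,140,380,260),5)
X=cloud('side',np.load('pics/side9.npz')['d'])
r,P,e=fit([('side',X)],[.5545,-.072,-.144,1.57,1.57,1.5,.75],mask=lambda P:(P[:,2]<.12)); print(r.x.round(4),len(P),np.sqrt((e**2).mean()).round(4))
E
```

```text
clock: 10.72
position: [0.5608, -0.0439, 0.1597]
ee_rot: [-0.225, -3.133, -0.0]
force: [-0.3, 0.3, -0.4]
width: 0.004
t 10.72 TCP carton mm [  2.2  28.7 159.7] turn deg [ 0.   -0.    0.02] F carton [-0.3  0.2 -0.4] w 0.004
shift tool mm [ 2.2 -4.7  1.7]
[ 0.5539 -0.0703 -0.1436  1.5812  1.537   1.5262  0.7465] 2101 0.001
```

View pics/side9.png

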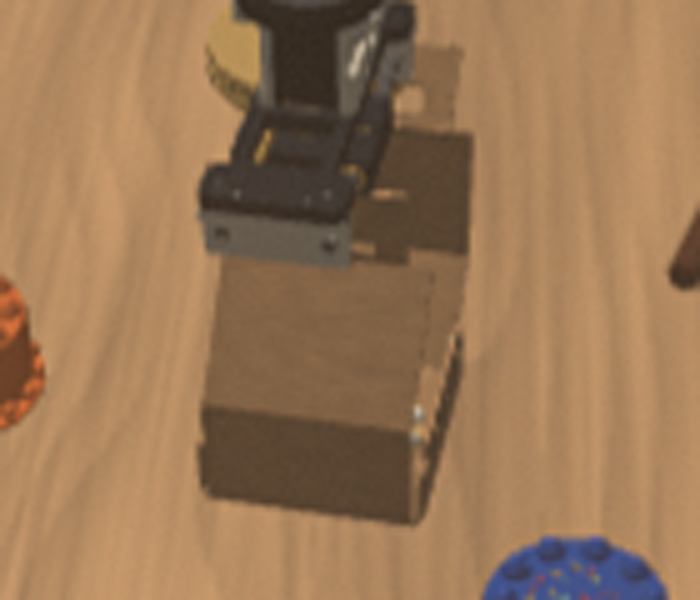

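View pics/top9.png

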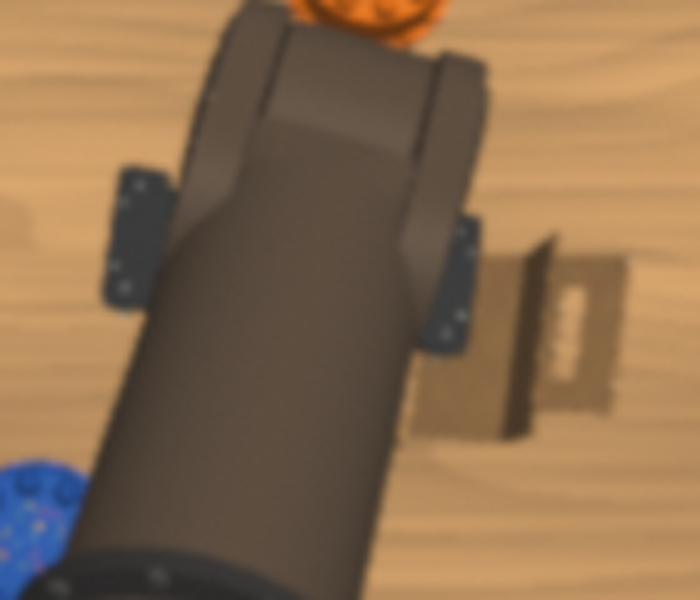

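```bash
python3 -m pendant '[[[0.002,-0.0025,0],[0,0,0],0],[[0,0,0],[0,0,0],0],[[0,0.02,0],[0,0,0],0],[[0,0.015,-0.04],[0,0,0],0],[[0,0,-0.05],[0,0,0],0],[[0,-0.05,0],[0,0,0],0],[[0,-0.055,0],[0,0,0],0],[[0,-0.055,0],[0,0,0],0],[[0,-0.055,0],[0,0,0],0],[[0,-0.053,0],[0,0,0],0]]'
python3 st.py 0 -210 158; python3 - <<'E'
from fit import *
snap('side','10',(210,130,350,250),5)
X=cloud('side',np.load('pics/side10.npz')['d'])
r,P,e=fit([('side',X)],[.5545,-.072,-.144,1.57,1.57,1.5,.75]); print(r.x.round(4),len(P),np.sqrt((e**2).mean()).round(4))
E
```

```text
clock: 12.08
position: [0.5258, -0.2768, 0.2497]
ee_rot: [0.223, 3.133, 0.001]
force: [0.8, -0.5, -0.5]
width: 0.009
t 12.07 TCP carton mm [   1.  -206.8  249.7] turn deg [0.04 0.03 0.11] F carton [ 0.9 -0.4 -0.5] w 0.009
shift tool mm [ 1.  -3.3 91.7]
[ 0.5547 -0.0711 -0.1475  1.5601  1.5682  1.5343  0.7529] 3882 0.0012
```

View pics/side10.png

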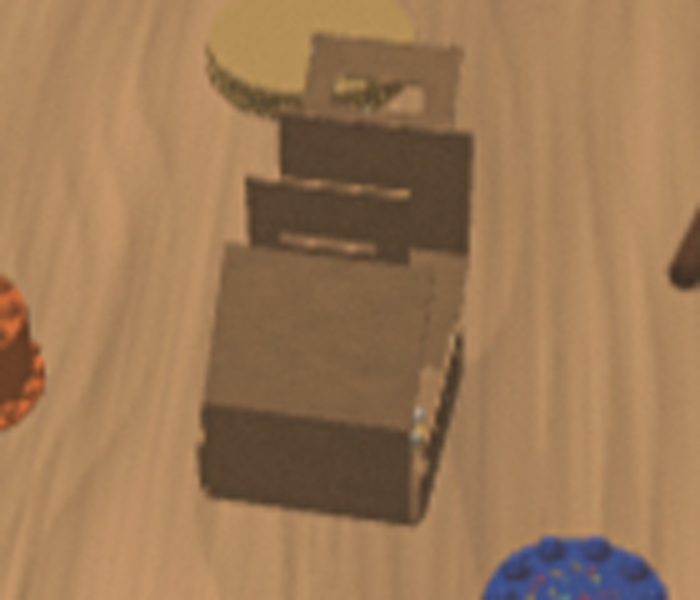

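```bash
python3 -m pendant '[[[0,0,0.046],[0,0,0],0],[[0,0,0.046],[0,0,0],0],[[0,0.015,0],[0,0,0],0],[[0,0.015,0],[0,0,0],0],[[0,0.015,0],[0,0,0],0],[[0,0.015,0],[0,0,0],0],[[0,0.015,0],[0,0,0],0],[[0,0.015,0],[0,0,0],0],[[0,0.015,0],[0,0,0],0],[[0,0.015,0],[0,0,0],0]]'
python3 st.py 0 -28 158; python3 - <<'E'
from fit import *
snap('side','11',(210,130,350,250),5)
E
```

```text
clock: 13.38
position: [0.5424, -0.157, 0.1577]
ee_rot: [-0.226, -3.133, -0.0]
force: [-0.2, 0.4, 1.2]
width: 0.008
t 13.38 TCP carton mm [  0.2 -85.8 157.7] turn deg [ 0.   -0.    0.01] F carton [-0.3  0.4  1.2] w 0.008
shift tool mm [ 0.2 57.8 -0.3]
```

View pics/side11.png

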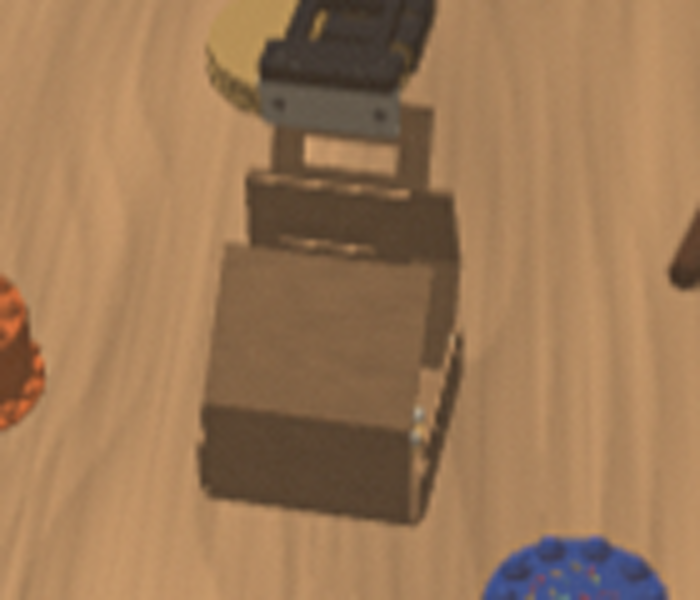

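```bash
python3 -m pendant '[[[0,0.014,0],[0,0,0],0],[[0,0.013,0],[0,0,0],0],[[0,0.011,0],[0,0,0],0],[[0,0.009,0],[0,0,0],0],[[0,0.006,0],[0,0,0],0],[[0,0.004,0],[0,0,0],0],[[0,0,0],[0,0,0],0]]'
python3 st.py 0 -28 158; python3 - <<'E'
from fit import *
snap('side','12',(210,130,350,250),5)
snap('top','12',(240,140,380,260),5)
E
```

```text
clock: 14.3
position: [0.5505, -0.1014, 0.1577]
ee_rot: [0.225, 3.133, 0.0]
force: [0.1, -0.0, 0.9]
width: 0.008
t 14.3 TCP carton mm [  0.3 -29.7 157.7] turn deg [0.   0.   0.03] F carton [ 0.1 -0.   0.9] w 0.008
shift tool mm [ 0.3  1.7 -0.3]
```

View pics/side12.png

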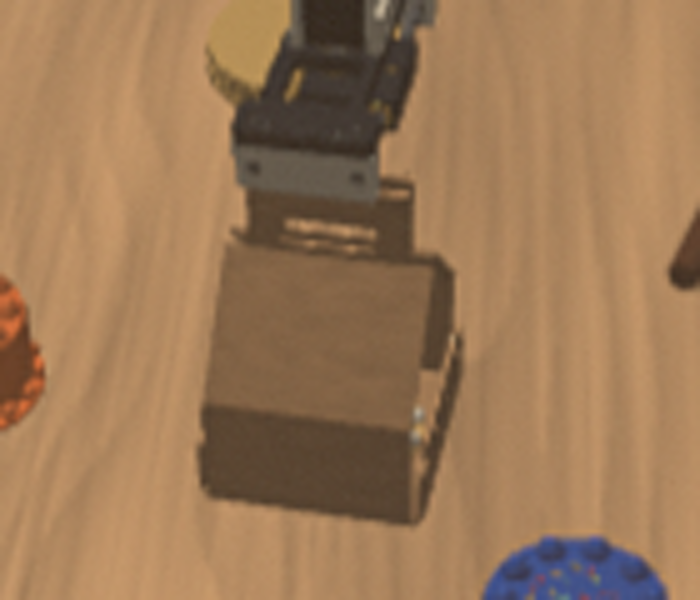

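```bash
python3 -m pendant '[[[0,-0.025,0],[0,0,0],0],[[0,-0.01,-0.03],[0,0,0],0],[[0,0,-0.05],[0,0,0],0],[[0,0,-0.03],[0,0,0],0.0918],[[0,0,0],[0,0,0],0.0918]]'
python3 st.py 0 0 158; python3 - <<'E'
from fit import *
snap('side','13',(210,130,350,250),5)
snap('top','13',(240,140,380,260),5)
X=cloud('side',np.load('pics/side13.npz')['d'])
r,P,e=fit([('side',X)],[.5545,-.072,-.144,1.57,1.57,1.5,1.5]); print(r.x.round(4),len(P),np.sqrt((e**2).mean()).round(4))
C=tocart(X.reshape(-1,3),.5545,-.072,0,-.144)*1e3
m=(C[:,2]>168)&(C[:,2]<196)&(abs(C[:,1])<40)&(abs(C[:,0])<60); Q=C[m]
print(Q.min(0).round(),Q.max(0).round(),np.median(Q,0).round(1))
for a in range(-40,41,10):
    q=Q[abs(Q[:,0]-a)<5]; print(a,len(q),np.percentile(q[:,1],[5,50,95]).round(1) if len(q) else '')
E
```

```text
clock: 15.02
position: [0.5466, -0.1372, 0.27]
ee_rot: [0.226, 3.129, -0.0]
force: [0.8, 0.7, -0.1]
width: 0.174
t 15.03 TCP carton mm [  1.5 -65.7 270. ] turn deg [ 0.02  0.26 -0.02] F carton [ 0.6  0.8 -0.1] w 0.174
shift tool mm [  2.   65.7 112. ]
[ 0.5538 -0.0704 -0.145   1.5837  1.5377  1.539   1.5369] 2939 0.0011
[-44. -13. 168.] [ 46.  13. 196.] [-1.000e-01  6.300e+00  1.861e+02]
-40 50 [-7.3  6.4  9.9]
-30 34 [-8.6  6.4 10.3]
-20 45 [-7.9  6.3  9. ]
-10 41 [-7.2  6.5  9.5]
0 38 [-8.4  5.9  9.1]
10 43 [-8.1  6.4  9.8]
20 40 [-9.1  6.   9.7]
30 39 [-7.4  6.3 11.4]
40 44 [-8.3  6.9 11.2]
```

View pics/side13.png

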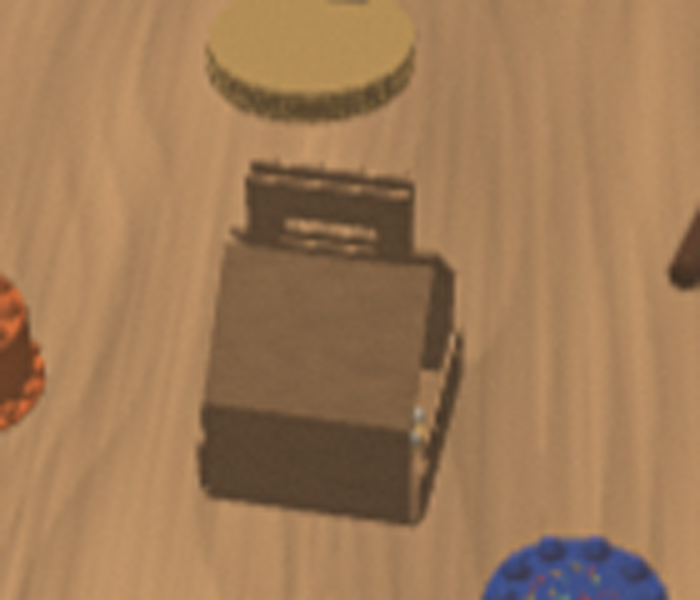

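View pics/top13.png

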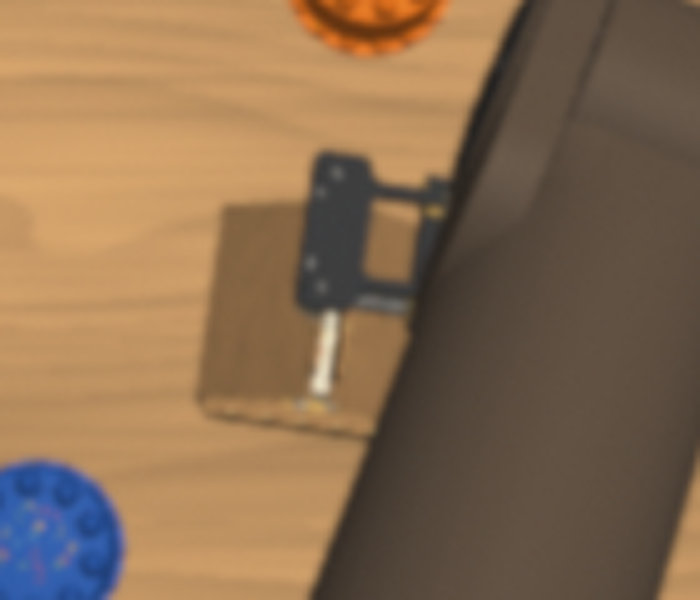

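```bash
python3 -m pendant '[[[0.001,0.034,0],[0,0.2,0],0.0918],[[0.001,0.0325,0],[0,0,0],0.0918],[[0,0,0.02],[0,0,0],0.0918],[[0,0,0.02],[0,0,0],0.0918],[[0,0,0],[0,0,0],0.0918]]' 8
python3 st.py 0 0.7 159
```

```text
clock: 15.75
position: [0.5512, -0.0698, 0.2254]
ee_rot: [-0.225, -3.125, 0.0]
force: [-0.5, 0.2, -0.4]
width: 0.806
t 15.75 TCP carton mm [ -3.6   1.7 225.4] turn deg [-0.05 -0.47  0.01] F carton [-0.5  0.1 -0.4] w 0.806
shift tool mm [-4.2 -1.  66.3]
```

```bash
python3 -m pendant '[[[-0.003,-0.001,0],[0,-0.2,0],0.0918],[[0,0,0],[0,0,0],0.0918],[[0,0,0],[0,0,0],0.0918]]' 8
python3 st.py 0 0.7 159
```

```text
clock: 16.12
position: [0.5559, -0.0716, 0.2282]
ee_rot: [0.226, 3.133, 0.0]
force: [-0.0, -0.3, 0.2]
width: 1.001
t 16.12 TCP carton mm [  1.4   0.6 228.2] turn deg [0.01 0.04 0.01] F carton [ 0.  -0.3  0.2] w 1.001
shift tool mm [ 1.4  0.1 69.2]
```

```bash
python3 -m pendant '[[[0.001,0,0.04],[0,0,0],0.0918],[[0,0,0.0292],[0,0,0],0.0918],[[0,0,0],[0,0,0],0.06],[[0,0,0],[0,0,0],0.04],[[0,0,0],[0,0,0],0.03],[[0,0,0],[0,0,0],0.02],[[0,0,0],[0,0,0],0.01],[[0,0,0],[0,0,0],0],[[0,0,0],[0,0,0],0]]' 8
python3 st.py 0 0.7 159;  python3 - <<'E'
from fit import *
snap('side','14',(210,130,350,250),5)
E
```

```text
clock: 17.25
position: [0.5547, -0.0713, 0.1585]
ee_rot: [-0.225, -3.133, -0.0]
force: [-0.1, 0.4, -0.1]
width: 0.289
t 17.25 TCP carton mm [1.000e-01 7.000e-01 1.585e+02] turn deg [ 0.   -0.    0.02] F carton [-0.2  0.4 -0.1] w 0.289
shift tool mm [ 0.1  0.  -0.5]
```

View pics/side14.png

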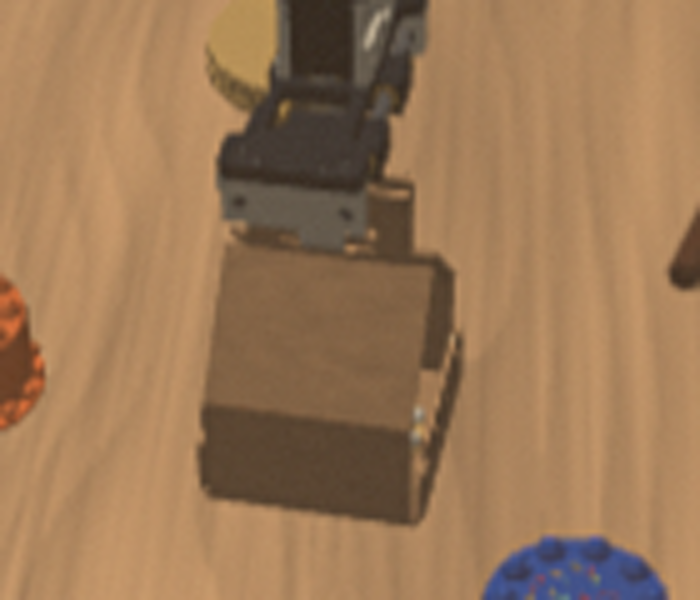

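```bash
python3 -m pendant '[[[0,0,0],[0,0,0],0],[[0,0,0],[0,0,0],0],[[0,0,0],[0,0,0],0],[[0,0,0],[0,0,0],0]]' 8
python3 st.py 0 0.7 159;  python3 -m pendant '[[[0,0,0],[0,0,0],0],[[0,0,0],[0,0,0],0],[[0,0,0],[0,0,0],0],[[0,0,0],[0,0,0],0]]' 40
python3 st.py; python3 - <<'E'
from fit import *
snap('side','15',(210,130,350,250),5)
X=cloud('side',np.load('pics/side15.npz')['d'])
r,P,e=fit([('side',X)],[.5545,-.072,-.144,1.57,1.57,1.5,1.5],mask=lambda P:(P[:,2]<.13)); print(r.x.round(4),len(P),np.sqrt((e**2).mean()).round(4))
E
```

```text
clock: 17.8
position: [0.5544, -0.0713, 0.1582]
ee_rot: [-0.226, -3.133, 0.0]
force: [0.3, -0.8, -4.4]
width: 0.085
t 17.8 TCP carton mm [ -0.2   0.6 158.2] turn deg [-0.01 -0.04  0.02] F carton [ 0.4 -0.7 -4.4] w 0.085
shift tool mm [-0.2  0.1 -0.8]
clock: 18.3
position: [0.5547, -0.0713, 0.1585]
ee_rot: [-0.225, -3.133, -0.0]
force: [-0.1, 0.7, -4.8]
width: 0.086
t 18.3 TCP carton mm [1.000e-01 7.000e-01 1.585e+02] turn deg [ 0.01 -0.    0.02] F carton [-0.2  0.7 -4.8] w 0.086
[ 0.5554 -0.0694 -0.1444  1.5508  1.5713  1.5533  1.5752] 2047 0.001
```

View pics/side15.png

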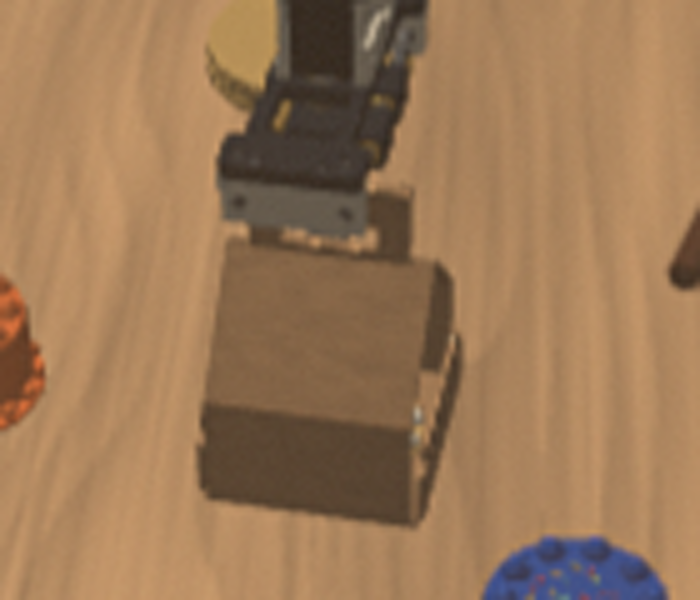

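```bash
python3 -m pendant '[[[0,0,-0.002],[0,0,0],0],[[0,0,-0.004],[0,0,0],0],[[0,0,-0.004],[0,0,0],0],[[0,0,-0.004],[0,0,0],0],[[0,0,-0.002],[0,0,0],0],[[0,0,0],[0,0,0],0]]' 40
python3 st.py; python3 - <<'E'
from fit import *
snap('side','16',(210,130,350,250),5)
E
```

```text
clock: 19.1
position: [0.5548, -0.0713, 0.1747]
ee_rot: [0.225, 3.133, 0.0]
force: [0.6, 0.3, -4.3]
width: 0.086
t 19.1 TCP carton mm [  0.2   0.7 174.7] turn deg [0.01 0.02 0.02] F carton [ 0.6  0.4 -4.3] w 0.086
```

View pics/side16.png

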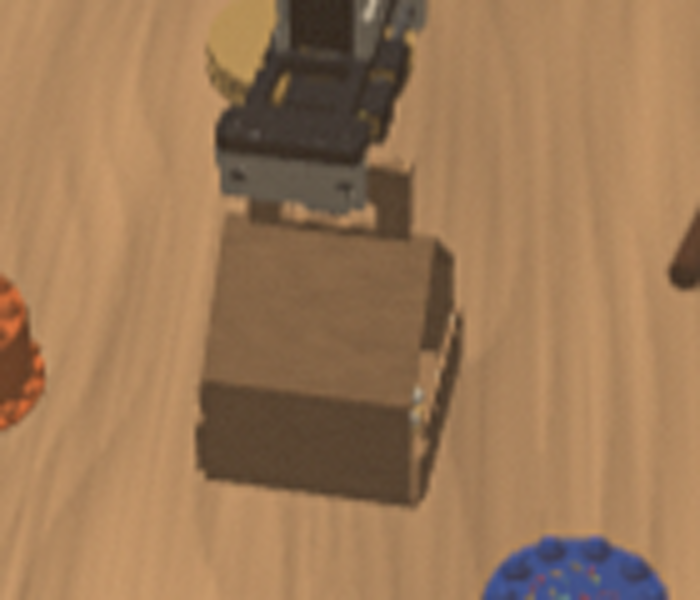

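```bash
python3 -m pendant '[[[0,0,-0.004],[0,0,0],0],[[0,0,-0.008],[0,0,0],0],[[0,0,-0.012],[0,0,0],0],[[0,0,-0.014],[0,0,0],0],[[0,0,-0.014],[0,0,0],0],[[0,0,-0.013],[0,0,0],0],[[0,0,-0.01],[0,0,0],0],[[0,0,-0.006],[0,0,0],0],[[0,0,-0.003],[0,0,0],0],[[0,0,0],[0,0,0],0]]'
python3 -m pendant '[[[0,0,0],[0,0,0],0],[[0,0,0],[0,0,0],0]]'
python3 st.py; python3 - <<'E'
from fit import *
snap('side','17',(190,80,350,250),4); snap('top','17',(200,100,400,300),4)
s=arm.observe(); print(s['clock'],s['position'])
X=cloud('side',np.load('pics/side17.npz')['d']); P=X.reshape(-1,3)
# free 6-dof-ish: fit with height offset by scanning
for dz in (.09,.095,.1,.105,.11):
    Y=X-np.array([0,0,dz]); r,Q,e=fit([('side',Y)],[.5545,-.071,-.144,1.57,1.57,1.57,1.57],rad=.12,mask=lambda P:P[:,2]<.13); print(dz,r.x.round(4),len(Q),np.sqrt((e**2).mean()).round(4))
# left wall lower edge & normal
C=tocart(P,.5545,-.071,0,-.144)*1e3
m=(abs(C[:,0])<50)&(C[:,1]>58)&(C[:,1]<78)&(C[:,2]>108)&(C[:,2]<174)
Q=C[m]; c=Q.mean(0); n=np.linalg.svd(Q-c)[2][2]; print('left wall',m.sum(),c.round(1),'normal',n.round(4))
for a in (-50,-25,0,25,50):
    k=(abs(C[:,0]-a)<8)&(C[:,1]>55)&(C[:,1]<80)&(C[:,2]>60)&(C[:,2]<200); print(a,C[k][:,2].min().round(1))
E
```

```text
clock: 20.4
position: [0.5546, -0.0713, 0.2584]
ee_rot: [-0.225, -3.133, -0.0]
force: [-0.4, -0.6, -4.8]
width: 0.082
clock: 20.65
position: [0.5545, -0.0714, 0.2582]
ee_rot: [-0.225, -3.133, 0.0]
force: [0.0, 0.1, -5.3]
width: 0.083
t 20.65 TCP carton mm [-1.000e-01  6.000e-01  2.582e+02] turn deg [-0.01 -0.03  0.02] F carton [ 0.   0.1 -5.3] w 0.083
20.75 [ 0.55461001 -0.07138989  0.25834248]
0.09 [ 0.5556 -0.0724 -0.1529  1.5392  1.5913  1.4648  1.5711] 2212 0.0022
0.095 [ 0.5544 -0.0705 -0.149   1.5703  1.5593  1.5112  1.5685] 2301 0.0012
0.1 [ 0.5547 -0.0694 -0.147   1.5697  1.5576  1.5537  1.5627] 2343 0.0009
0.105 [ 0.5554 -0.0686 -0.1443  1.5572  1.5675  1.5948  1.568 ] 2377 0.001
0.11 [ 0.5555 -0.0678 -0.1429  1.5587  1.5712  1.6333  1.5781] 2424 0.0015
left wall 686 [  0.2  68.  141.7] normal [ 0.0035  1.     -0.0012]
-50 100.6
-25 100.5
0 99.1
25 101.2
50 99.9
```

View pics/side17.png

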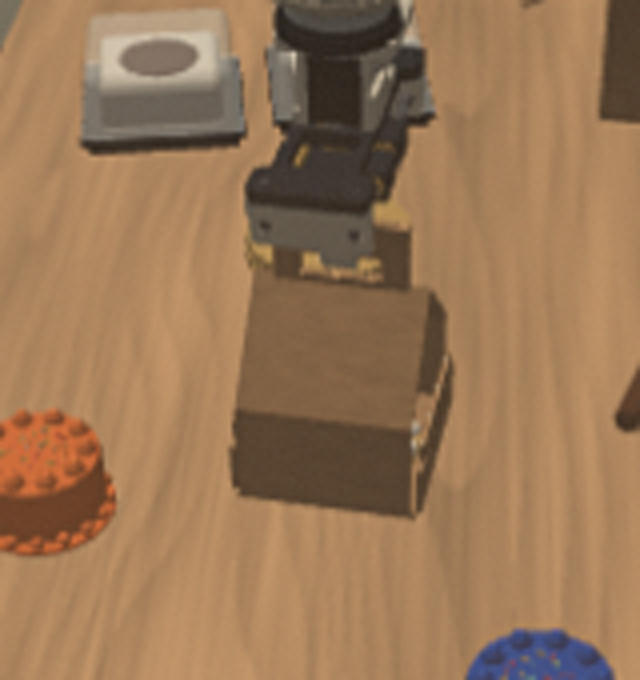

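View pics/top17.png

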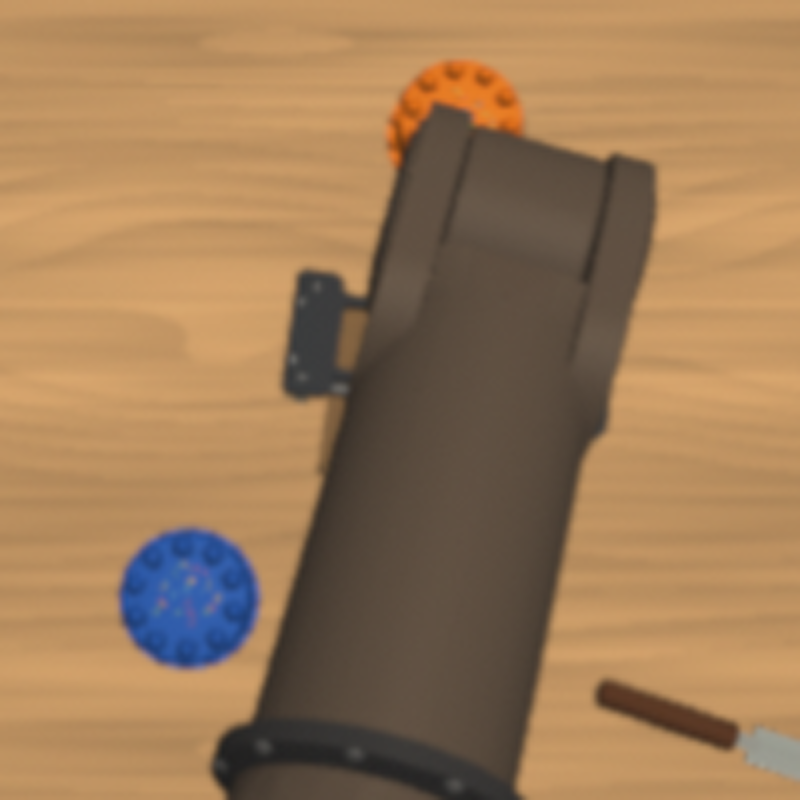

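```bash
python3 -m pendant '[[[0,0,0],[0,0,0],0],[[0,0,0],[0,0,0],0],[[0,0,0],[0,0,0],0],[[0,0,0],[0,0,0],0],[[0,0,0],[0,0,0],0],[[0,0,0],[0,0,0],0]]'
python3 - <<'E'
from fit import *
p,d=snap('side','18'); X=cloud('side',d); C=tocart(X.reshape(-1,3),.5545,-.071,0,-.144)*1e3
m=(abs(C[:,0])<50)&(C[:,1]>58)&(C[:,1]<78)&(C[:,2]>108)&(C[:,2]<174)
Q=C[m]; c=Q.mean(0); n=np.linalg.svd(Q-c)[2][2]; print('left wall',c.round(1),'normal',n.round(4))
for a in (-50,-25,0,25,50):
    k=(abs(C[:,0]-a)<8)&(C[:,1]>55)&(C[:,1]<80)&(C[:,2]>60)&(C[:,2]<200); print(a,C[k][:,2].min().round(1))
# bystander change vs first picture
a=cv2.imread('pics/side0.png').astype(int); b=cv2.cvtColor(p,cv2.COLOR_RGB2BGR).astype(int)
df=(abs(a-b).max(2)>60)
for nm,(x,y,w,h) in dict(blue=(325,259,44,44),orange=(200,202,42,36),tub=(253,375,97,87),roll=(370,335,46,50),knife=(358,163,34,50)).items(): print(nm,df[y-h//2:y+h//2,x-w//2:x+w//2].mean().round(3))
s=arm.observe(); print(s['clock'],s['width'],s['force'].round(1) if hasattr(s['force'],'round') else s['force'])
E
python3 -c "
from cell import arm
print(arm.sign_off())"
```

```text
clock: 21.5
position: [0.5547, -0.0714, 0.2585]
ee_rot: [0.225, 3.133, 0.0]
force: [0.1, 0.2, -4.8]
width: 0.084
left wall [  0.4  68.1 141.5] normal [ 2.e-04 -1.e+00 -0.e+00]
-50 102.8
-25 102.2
0 99.3
25 98.2
50 99.8
blue 0.0
orange 0.0
tub 0.0
roll 0.0
knife 0.0
21.55 0.08221909760908674 [-0.8 -0.4 -5.3]
the job is handed in; nothing more can be done
None
```

The carton is folded shut and held by both tabs about 10 cm above the table, and I handed the job in at 21.6 s. I folded the near end wall up first, then the far one. Then I swung up the left and right sides by their tabs, squeezed both tabs together at 40 N and lifted.

**Last checks that passed:**
- **Folds:** all four panels measure 1.55–1.57 rad, and the jaws stand at about 7.7 mm against the 8 mm of the two tabs.
- **Height and level:** the carton's underside is about 100 mm up, and the left wall is vertical to within about 0.2°. Its lower edge reads 98–103 mm along its length, which looks like depth noise.
- **Hold:** the steady load is about 5 N, and nothing slipped over the last 0.9 s.
- **Other things on the table:** the side picture shows no change at the tub, label roll, palette knife, or the blue and orange cakes.

**What I could not confirm or what went slightly off:**
- **Carton shift:** folding the far wall pushed the carton about 2–3 mm towards the robot before the lift, with about 4.5 N at its stop.
- **Cake:** it is mostly hidden now, so I did not measure its final position. No move came near it.
- **Board stack:** it was left out of the final check because the gripper hides part of it. No move came near it.

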